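Clamp a glued jar lid with the press's reversing ratchet

ROBOT

A 7-joint arm with a two-finger parallel gripper is mounted at the origin on the work surface. World frame = base frame: x ahead of the robot, y to its left, z up, the work surface at z = 0. Lengths are in mm, angles in rad, forces in N, time in s.
With the tool pointing down it reaches from about 400 to 850 mm from the base axis. Payload 4.5 kg.
Tool frame: the origin (TCP) lies midway between the tips of the shut fingers; the grasp point (between the pads) lies 19 mm behind it (pinch_z is the distance from the TCP to the grasp point, in mm); y points along the fingers, x is the direction in which the jaws open and shut, and the axes are right-handed (so a half turn about y gives the same grasp; the last joint's range is limited). The gripper opens to 85 mm and grips with 20 to 120 N. Pads are 22 mm wide; open, the fingers measure 114 mm over their backs; the gripper's body (76 mm by 85 mm) begins 54 mm behind the grasp point. The pads swing forward as they close: fully open they stand 13 mm farther back than shut.
Start: joints at [1.324, 0.689, -0.195, 1.565, 0.157, 0.902, -0.215], TCP at [173.232, -600.537, 231.317] pointing down, gripper open.
Joint ranges: [-3.01, 3.01], [-0.46, 2.08], [-1.47, 1.51], [0.13, 2.56], [-1, 4.14], [0.04, 2.09], [-2.66, 2.66]. Speed limits (rad/s): [2.57, 2.57, 3.14, 3.14, 3.14, 3.14, 3.14].

INTERFACE

Orientations are given as a rotation vector (axis times angle).
In Python, from station import read_state, snapshot, hand_in, pinch_z gives the robot as it stands.
- The arm moves only by the tool arm_command, never from a script. Its argument "series" is a list of rows, each an object of numbers: "dx", "dy", "dz": the shift along the tool's x, y, z in units of 50 cm (1.0 is 50 cm); "spin": the turn about the tool's y in units of pi/2 rad (1.0 is pi/2 rad); "jaw": the gripper's target within -1 to 1 (shut at 1, half-way at 0, fully open at -1). In form: [{"dx": .., "dy": .., "dz": .., "spin": .., "jaw": ..}, ...]. A call has exactly 8 rows; each row is the pose to reach, as a shift and turn from the pose commanded when the call began, along the tool's axes at that moment; what a row does not reach only later rows make up. A row lasts 1/10 s, in which the tool goes at most 50 mm and 8.59 degrees, less where a joint would pass 70% of its speed; a pose out of reach is approached as far as the arm can. A call with a number of a shift or a turn outside -1 to 1 is refused whole. A call with a gripper value outside its range is refused whole. The fingers move at their own pace and stop on an object; the grip force is fixed at half the most. Time passes only in rows, so rows that repeat a pose let the fingers close, or fill a call up. It gives the time, the measured TCP pose, the force and the opening at its end, in the units of the state.
- read_state(): the state, without advancing time (a new reading comes with each control period).
- snapshot(name): name is "scene" or "top" or "wrist"; returns a dict with "img" (384x512x3 uint8, red, green, blue), "fx", "fy", "cx", "cy" (pixels), "extrinsics" (4x4, takes a point from world to camera coordinates). Camera axes: x right, y up, looking along -z (the intrinsics and any distortion apply to the point x, -y, -z); pixel columns grow to the right and rows downward; lengths in mm; the calibration is good to about 2 mm. A picture is of the moment at which its call begins. There is no depth.
- hand_in(): hands the job in, once; it reports no verdict.
The state is a dict: "time_s": time; "joints": joint angles; "joint_vel": joint speeds; "joint_efforts": joint torques, N m; "position": TCP position; "tcp_rot": TCP orientation; "force": force on the tool from outside, world axes, zero at the start; "ft_torque": the same for the moment, N m; "opening": finger opening in mm.
Only numpy, scipy, OpenCV 4.12 (cv2) and the standard library are available. Lean on these libraries where they do the work, as an engineer would, in place of code of your own. Each camera call takes 0.05 s, during which the arm holds its last target. There are 200 camera calls.

TASK

The squat glass jar in the glue press has a freshly glued wooden lid that must set under pressure, but the ratchet handle is still set to loosen. First flip the red reversing lever on the ratchet head over to its tighten side, then work the handle back and forth until the screw bears firmly on the wooden block on the lid: stop when it takes about 13 newtons at the middle of the handle's rubber grip, for beyond about 16 the glass may crack. Leave the lever on tighten, let go, and leave the other jars and the glue gun where they are.

Things in the scene. Friction and masses are not known exactly. Their poses are not given: they have to be found in the camera images.
- lever_tab (a point): Centre of the lever's upright red tab (12 mm along the lever, 9 wide, 24 high; top 10 mm above this point, flat head top 16 mm below it). It sits 30 mm beyond the lever's vertical pivot, which is 36 mm out from the screw axis towards the grip. Push it sideways, clockwise from above, some 28 mm to its stop: 2 to 3 N; above about 4 N the whole handle turns instead.
- lever (a joint): Angle of the reversing lever against the handle, rad, clockwise from above positive: -0.5 (stop, red dot side) = LOOSEN, +0.5 (stop, green dot side) = TIGHTEN. It stays where it is left; it starts near -0.45.
- grip (a point): Middle of the handle's rubber grip, on the bar's axis, 140 mm from the screw axis; x axis outwards along the handle. Level round bar, 25 mm diameter, 100 mm long (92 to 192 mm from the axis), free space below and beside it; a 17 mm thick neck joins it to the head. It sinks with the screw, up to 9 mm.
- handle (a joint): Angle of the handle against the press, rad, clockwise from above positive; 0 = pointing to the press's front (-x of press). Range -1.3 .. 1.3 (stopped by the rods), so work it in strokes. Lever on tighten: drives the screw clockwise (down), clicks back freely counter-clockwise; on loosen the reverse. 16 teeth: up to 0.4 rad of a stroke is lost before the pawl takes up.
- screw: Vertical screw, origin on its axis (also the handle's) at the handle's mid-height, about 0.217 m up. Foot 28 mm wide, underside 99 mm below the origin; 12 mm down per clockwise turn. Running free it takes 0 to 4 N at the grip's middle (back stroke 2 N); once the foot bears, the torque climbs steeply, 3 to 5 N m per rad. It holds its load when let go.
- jar: Jar in the press, 80 mm wide, with glued lid and, on it, the square hardwood block (62 x 62 x 14 mm) the foot presses on. Origin: centre of its bottom, sunk in a cork mat; block top 88 mm above, plus 0 to 2.5 mm of glue bead that is not in the pose. The foot starts 0.4 to 6 mm above it. Firm from 170 N (about 9 N at the grip's middle); cracks above 430 N (17 to 20 N there).
- press: Bench glue press, bolted down: plywood base 220 (x) x 370 (y) x 18 mm; blue beam along y, 340 mm long, 52 deep, top 178 mm up; two upright rods, 16 mm thick, 145 mm to either side of the screw, tops 240 mm above the table. Origin: centre of the base's underside, below the screw axis; -x is the front.
- jar_black: Bystander, loose: glass jar with a black cap, 72 mm wide, 135 mm tall; origin at the centre of its underside.
- jar_white: Bystander, loose: glass jar with a white cap, 72 mm wide, 115 mm tall; origin at the centre of its underside.
- jar_gold: Bystander, loose: glass jar with a brass cap, 76 mm wide, 125 mm tall; origin at the centre of its underside.
- glue_gun: Bystander, loose: black and orange glue gun lying on its side, about 200 x 140 x 40 mm; origin under its barrel.

How it is judged:
By the outcome, as a careful person would: the job done as asked, in the order asked, and still so for the second after the job is handed in, with the robot touching nothing.
It also fails if it takes over 72 s, if anything falls off the work surface, if the arm or the gripper's body presses on something with over 40 N, if the wrist force passes 120 N, or if a joint passes its speed limit or range.

## Working session

There is one attempt and no reset: what is moved stays moved. The work goes in short steps, Python scripts to look and compute and a tool call to move; the robot and the scene stay as the last step left them, time stands still between calls to the robot, and variables do not carry over. Pictures are saved under pics/ and viewed, about 8 in all and at most 12, crops included, and the job is handed in when it is done.

Besides the shell and the picture viewer there is one more tool, called after "Request:" as name(argument=value, ...) on one line, values as JSON. arm_command: Moves the arm, as the interface text tells. Shifts and turns lie within -1 to 1; 1 stands for 50 cm of shift or pi/2 rad of turn. Its arguments: {"type":"object","properties":{"series":{"type":"array","items":{"type":"object","properties":{"dx":{"type":"number"},"dy":{"type":"number"},"dz":{"type":"number"},"spin":{"type":"number"},"jaw":{"type":"number"}}}}},"required":["series"]}

```bash
mkdir -p pics; cat > h.py <<'E'
import numpy as np, cv2
from station import *
def snap(n,f=None):
    s=snapshot(n); 
    if f: cv2.imwrite('pics/'+f,s['img'][:,:,::-1])
    return s
def proj(s,p):
    E=np.array(s['extrinsics']);c=E[:3,:3]@np.array(p,float)+E[:3,3]
    return s['cx']+s['fx']*c[0]/-c[2], s['cy']+s['fy']*(-c[1])/-c[2]
def ray(s,u,v):
    E=np.array(s['extrinsics']);R=E[:3,:3]
    d=R.T@np.array([(u-s['cx'])/s['fx'],-(v-s['cy'])/s['fy'],-1]);o=-R.T@E[:3,3]
    return o,d
def atz(s,u,v,z):
    o,d=ray(s,u,v);return o+d*(z-o[2])/d[2]
def tri(a,b):
    A=[];B=[]
    for s,u,v in (a,b):
        o,d=ray(s,u,v);d=d/np.linalg.norm(d);P=np.eye(3)-np.outer(d,d);A.append(P);B.append(P@o)
    return np.linalg.lstsq(np.vstack(A),np.hstack(B),rcond=None)[0]
E
python3 - <<'E'
from h import *
print(read_state(),pinch_z)
a=snap('scene')['img'];b=snap('top');print({k:v for k,v in b.items() if k!='img'})
cv2.imwrite('pics/1.png',cv2.resize(a,(800,600),interpolation=cv2.INTER_CUBIC)[:,:,::-1])
cv2.imwrite('pics/2.png',cv2.resize(b['img'],(800,600),interpolation=cv2.INTER_CUBIC)[:,:,::-1])
E
```

```text
{'time_s': 0.0, 'joints': array([ 1.32381675,  0.6900153 , -0.19452824,  1.566367  ,  0.15727984,
        0.90247364, -0.21510544]), 'joint_vel': array([-0.00053088, -0.0015511 ,  0.0009118 , -0.00070767,  0.0005637 ,
       -0.00088651,  0.00129846]), 'joint_efforts': array([-4.09045660e-04, -5.39620185e+01, -1.26695719e+00, -1.58550417e+01,
        9.02516709e-03,  9.45315231e-03, -1.57384642e-05]), 'position': array([ 172.97296326, -599.9030997 ,  230.45873291]), 'tcp_rot': array([-1.32799923,  1.00099267, -0.99840217]), 'force': array([-0.17664164,  0.19155217, -0.87515686]), 'ft_torque': array([ 0.0478979 ,  0.05756017, -0.03887732]), 'opening': 85.98660206667608} 18.700000000000003
{'fx': 445.0252120193018, 'fy': 445.0252120193018, 'cx': 260.2182177938753, 'cy': 187.23367097315688, 'extrinsics': array([[-1.96476590e-02, -9.99782574e-01,  6.98387889e-03,
         1.65855677e+01],
       [ 9.99172179e-01, -1.93858297e-02,  3.57651626e-02,
        -5.11784732e+02],
       [-3.56219980e-02,  7.68079921e-03,  9.99335819e-01,
        -1.47019467e+03],
       [ 0.00000000e+00,  0.00000000e+00,  0.00000000e+00,
         1.00000000e+00]])}
```

View pics/1.png

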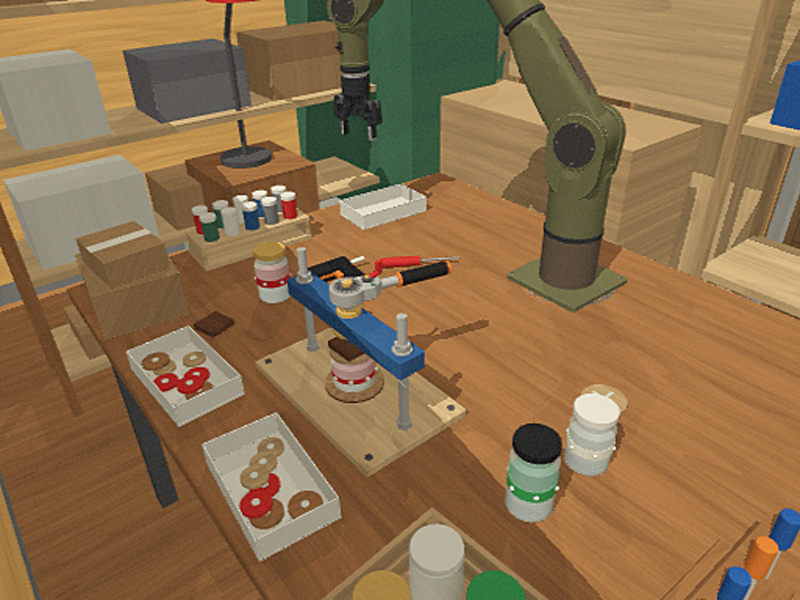

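View pics/2.png

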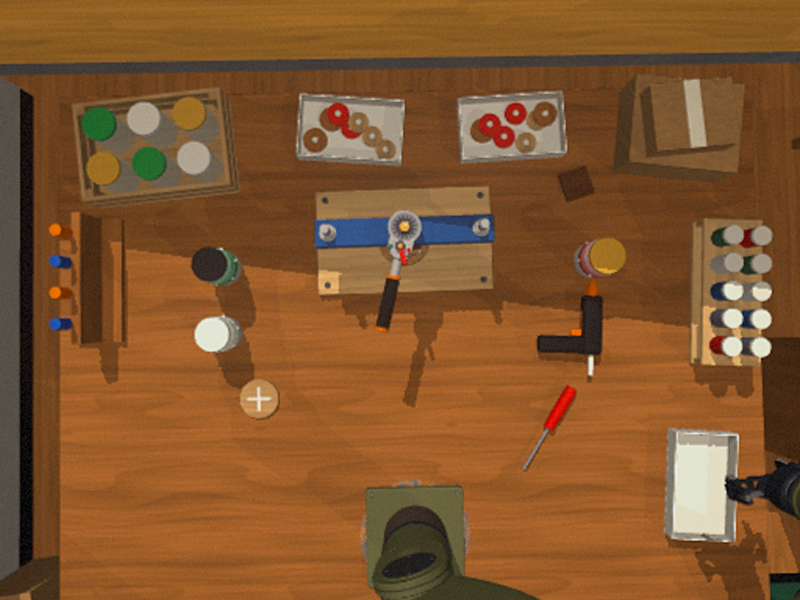

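Scene overview: the press is ahead of the robot with the handle pointing at it, and the red tab is on the handle's right side at top (404,256)/800. I'll zoom in for measurement.

```bash
python3 - <<'E'
from h import *
t=snap('top');s=snap('scene')
a=t['img'][110:215,195:325];b=s['img'][140:250,180:300]
A=cv2.resize(a,None,fx=4.4,fy=4.4,interpolation=cv2.INTER_CUBIC);
cv2.imwrite('pics/3.png',A[:,:,::-1]);print(A.shape)
B=cv2.resize(b,None,fx=5,fy=5,interpolation=cv2.INTER_CUBIC);cv2.imwrite('pics/4.png',B[:,:,::-1])
E
```

```text
(462, 572, 3)
```

View pics/3.png

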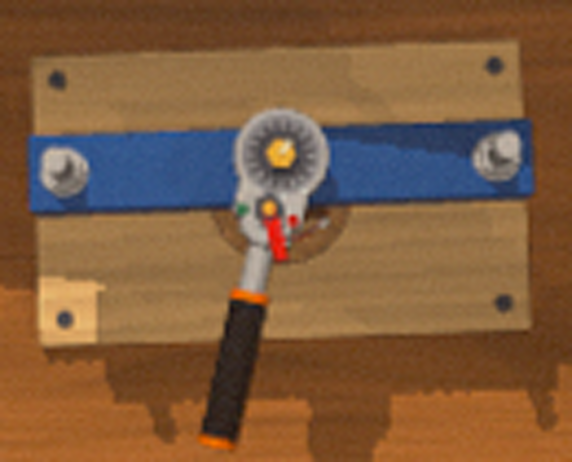

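View pics/4.png

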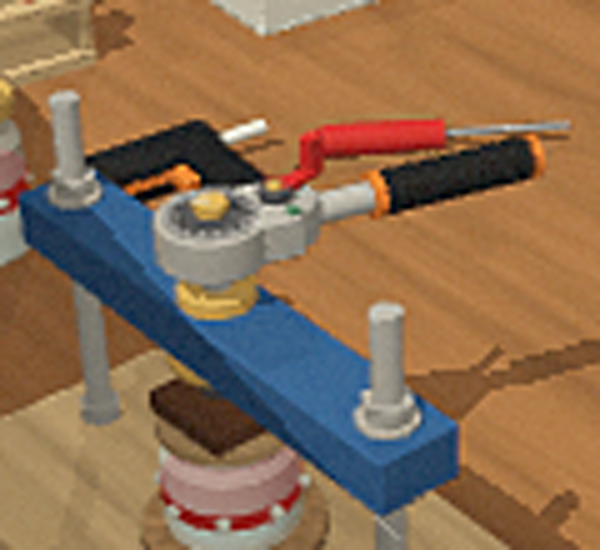

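```bash
python3 - <<'E'
from h import *
from scipy.spatial.transform import Rotation as Rn
t=snap('top');s=snap('scene')
T=lambda x,y:(195+x/4.4,110+y/4.4)
S=lambda x,y:(180+x/5,140+y/5)
np.set_printoptions(precision=1,suppress=True)
for n,p,z in [('axis',(281,153),240),('gripin',(249,296),217),('gripout',(219,441),217),('mid',(234,369),217),('pivot',(269,208),237),('tab',(278,240),248),('rodL',(66,162),240),('rodR',(500,146),240)]:
    print(n,atz(t,*T(*p),z))
print('tri tab',tri((t,*T(279,243)),(s,*S(312,150))))
print('tri nut',tri((t,*T(281,153)),(s,*S(210,205))))
print('tri gripout',tri((t,*T(219,441)),(s,*S(537,158))), tri((t,*T(249,296)),(s,*S(380,193))))
print('tri pivot',tri((t,*T(269,208)),(s,*S(273,186))))
print('rods',tri((t,*T(66,162)),(s,*S(385,310))),tri((t,*T(500,146)),(s,*S(64,98))))
print(Rn.from_rotvec(read_state()['tcp_rot']).as_matrix())
E
```

```text
axis [623.4   9.8 240. ]
gripin [533.6  32.3 217. ]
gripout [439.9  53.5 217. ]
mid [486.3  42.9 217. ]
pivot [588.6  18.2 237. ]
tab [567.   12.9 248. ]
rodL [620.2 147.3 240. ]
rodR [ 625.3 -130.4  240. ]
tri tab [562.9  13.9 247.8]
tri nut [623.9   9.9 235. ]
tri gripout [437.8  55.4 215.1] [531.9  33.5 218.2]
tri pivot [588.7  18.1 236.9]
rods [618.9 148.8 237.9] [ 626.2 -130.9  242.4]
[[ 0.3 -0.   1. ]
 [-1.   0.   0.3]
 [-0.  -1.  -0. ]]
```

```bash
cat >> h.py <<'E'
from scipy.spatial.transform import Rotation as Rn
AX=np.array([623.,10.]);YAW=0.026
def tool():
    s=read_state();R=Rn.from_rotvec(s['tcp_rot']).as_matrix();return s,R
def plan(wps,cmd=None):
    """wps: list of (x,y,z,zheading) world; prints rows relative to commanded pose cmd (same form) or measured"""
    s,R=tool()
    if cmd is None: p=np.array(s['position']);h=np.arctan2(R[1,2],R[0,2])
    else: p=np.array(cmd[:3],float);h=cmd[3]
    M=np.array([[np.sin(h),0,np.cos(h)],[-np.cos(h),0,np.sin(h)],[0,-1,0]])
    for w in wps:
        d=M.T@(np.array(w[:3])-p)/500
        print("dx %.3f dy %.3f dz %.3f spin %.3f"%(*d,-(w[3]-h)/(np.pi/2)))
def st():
    s,R=tool();print('t',s['time_s'],'pos',np.round(s['position'],1),'h %.4f'%np.arctan2(R[1,2],R[0,2]),'ydir',np.round(R[:,1],3),'F',np.round(s['force'],2),'T',np.round(s['ft_torque'],2),'open',s['opening'])
E
python3 - <<'E'
from h import *
st()
h=-.235
plan([(173,-600,340,.25),(562-12+5,-32,340,h),(554,-32,242,h)])
E
```

```text
t 0.3 pos [ 173.2 -600.3  231. ] h 0.2809 ydir [-0.     0.001 -1.   ] F [-0.42  0.14  1.36] T [ 0.01 -0.03 -0.01] open 85.33396059359005
dx -0.001 dy -0.218 dz -0.000 spin 0.020
dx -0.880 dy -0.218 dz 1.049 spin 0.328
dx -0.881 dy -0.022 dz 1.047 spin 0.328
```

Request:
arm_command(series=[{"dx": 0, "dy": -0.1, "dz": 0, "spin": 0, "jaw": 1}, {"dx": 0, "dy": -0.218, "dz": 0, "spin": 0, "jaw": 1}, {"dx": -0.44, "dy": -0.218, "dz": 0.525, "spin": 0.328, "jaw": 1}, {"dx": -0.44, "dy": -0.218, "dz": 0.525, "spin": 0.328, "jaw": 1}, {"dx": -0.44, "dy": -0.218, "dz": 0.525, "spin": 0.328, "jaw": 1}, {"dx": -0.44, "dy": -0.218, "dz": 0.525, "spin": 0.328, "jaw": 1}, {"dx": -0.44, "dy": -0.218, "dz": 0.525, "spin": 0.328, "jaw": 1}, {"dx": -0.44, "dy": -0.218, "dz": 0.525, "spin": 0.328, "jaw": 1}])

```text
time_s: 1.1
position: [341.5, -349.9, 339.4]
tcp_rot: [-1.089, 1.379, -1.38]
force: [1.0, -0.3, 0.3]
opening: 0.4
```

```bash
python3 - <<'E'
from h import *
st()
plan([(554,-32,340,-.235)])
E
```

```text
t 1.1 pos [ 341.5 -349.9  339.4] h -0.2345 ydir [ 0. -0. -1.] F [ 1.03 -0.31  0.3 ] T [-0.05 -0.15 -0.  ] open 0.4376031636432947
dx -0.717 dy -0.001 dz 0.266 spin 0.000
```

Request:
arm_command(series=[{"dx": -0.717, "dy": 0, "dz": 0.266, "spin": 0, "jaw": 1}, {"dx": -0.717, "dy": 0, "dz": 0.266, "spin": 0, "jaw": 1}, {"dx": -0.717, "dy": 0, "dz": 0.266, "spin": 0, "jaw": 1}, {"dx": -0.717, "dy": 0, "dz": 0.266, "spin": 0, "jaw": 1}, {"dx": -0.717, "dy": 0, "dz": 0.266, "spin": 0, "jaw": 1}, {"dx": -0.717, "dy": 0, "dz": 0.266, "spin": 0, "jaw": 1}, {"dx": -0.717, "dy": 0, "dz": 0.266, "spin": 0, "jaw": 1}, {"dx": -0.717, "dy": 0, "dz": 0.266, "spin": 0, "jaw": 1}])

```text
time_s: 1.9
position: [554.9, -29.4, 339.2]
tcp_rot: [-1.089, 1.377, -1.375]
force: [-0.0, -0.3, -0.1]
opening: -0.3
```

```bash
python3 - <<'E'
from h import *
st()
plan([(554,-32,240,-.235),(555,-22,240,-.235)])
w=snap('wrist'); cv2.imwrite('pics/5.png',cv2.resize(w['img'],(640,480))[:,:,::-1])
for p in [(562,13,248),(588,18,237),(486,43,217),(623,10,240)]: print(p,np.array(proj(w,p))*1.25)
E
```

```text
t 1.9 pos [554.9 -29.4 339.2] h -0.2299 ydir [ 0.001  0.002 -1.   ] F [-0.05 -0.33 -0.08] T [-0.08 -0.04  0.01] open -0.25302647249087296
dx 0.006 dy 0.198 dz -0.001 spin 0.003
dx -0.014 dy 0.198 dz -0.003 spin 0.003
(562, 13, 248) [255.29712665 247.14468514]
(588, 18, 237) [241.24212548 210.99768512]
(486, 43, 217) [252.69569211 320.23576235]
(623, 10, 240) [236.52818825 161.62520335]
```

View pics/5.png

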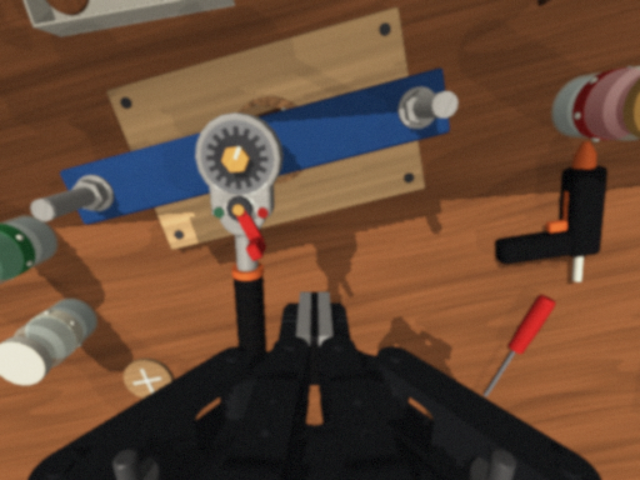

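The wrist view confirms the pose estimates: tab predicted at (255,247) and seen there, pivot at (240,210), nut at (236,160).

Request:
arm_command(series=[{"dx": 0, "dy": 0.1, "dz": 0, "spin": 0, "jaw": 1}, {"dx": 0, "dy": 0.198, "dz": 0, "spin": 0, "jaw": 1}, {"dx": 0, "dy": 0.198, "dz": 0, "spin": 0, "jaw": 1}, {"dx": -0.006, "dy": 0.198, "dz": 0, "spin": 0, "jaw": 1}, {"dx": -0.012, "dy": 0.198, "dz": 0, "spin": 0, "jaw": 1}, {"dx": -0.018, "dy": 0.198, "dz": 0, "spin": 0, "jaw": 1}, {"dx": -0.024, "dy": 0.198, "dz": 0, "spin": 0, "jaw": 1}, {"dx": -0.03, "dy": 0.198, "dz": 0, "spin": 0, "jaw": 1}])

```text
time_s: 2.75
position: [557.4, -19.0, 241.3]
tcp_rot: [-1.087, 1.378, -1.38]
force: [-0.0, -0.0, -0.0]
opening: 0.3
```

```bash
python3 -c "
from h import *
st()"
```

```text
t 2.75 pos [557.4 -19.  241.3] h -0.2343 ydir [ 0.002  0.    -1.   ] F [-0.01 -0.04 -0.04] T [ 0.01  0.02 -0.01] open 0.3013153355361712
```

Request:
arm_command(series=[{"dx": -0.006, "dy": 0, "dz": 0, "spin": 0, "jaw": 1}, {"dx": -0.012, "dy": 0, "dz": 0, "spin": 0, "jaw": 1}, {"dx": -0.018, "dy": 0, "dz": 0, "spin": 0, "jaw": 1}, {"dx": -0.024, "dy": 0, "dz": 0, "spin": 0, "jaw": 1}, {"dx": -0.03, "dy": 0, "dz": 0, "spin": 0, "jaw": 1}, {"dx": -0.036, "dy": 0, "dz": 0, "spin": 0, "jaw": 1}, {"dx": -0.042, "dy": 0, "dz": 0, "spin": 0, "jaw": 1}, {"dx": -0.048, "dy": 0, "dz": 0, "spin": 0, "jaw": 1}])

```text
time_s: 3.55
position: [561.8, 3.7, 239.9]
tcp_rot: [-1.09, 1.381, -1.38]
force: [-2.8, -2.2, -0.2]
opening: -0.0
```

```bash
python3 -c "
from h import *
st()"
```

```text
t 3.55 pos [561.8   3.7 239.9] h -0.2348 ydir [-0.001 -0.001 -1.   ] F [-2.81 -2.22 -0.19] T [-0.36  0.34  0.07] open -0.04632845295003151
```

Request:
arm_command(series=[{"dx": -0.004, "dy": 0, "dz": -0.001, "spin": 0, "jaw": 1}, {"dx": -0.008, "dy": 0, "dz": -0.002, "spin": 0, "jaw": 1}, {"dx": -0.012, "dy": 0, "dz": -0.003, "spin": 0, "jaw": 1}, {"dx": -0.016, "dy": 0, "dz": -0.004, "spin": 0, "jaw": 1}, {"dx": -0.02, "dy": 0, "dz": -0.004, "spin": 0, "jaw": 1}, {"dx": -0.023, "dy": 0, "dz": -0.004, "spin": 0, "jaw": 1}, {"dx": -0.026, "dy": 0, "dz": -0.004, "spin": 0, "jaw": 1}, {"dx": -0.026, "dy": 0, "dz": -0.004, "spin": 0, "jaw": 1}])

```text
time_s: 4.35
position: [563.9, 17.1, 240.2]
tcp_rot: [-1.088, 1.379, -1.38]
force: [0.2, -2.1, -2.2]
opening: 0.1
```

```bash
python3 - <<'E'
from h import *
st()
t=snap('top'); w=snap('scene')
A=cv2.resize(t['img'][120:200,220:300],(400,400),interpolation=cv2.INTER_CUBIC)
B=cv2.resize(w['img'][150:220,200:270],(400,400),interpolation=cv2.INTER_CUBIC)
cv2.imwrite('pics/6.png',np.hstack([A,B])[:,:,::-1])
E
```

```text
t 4.35 pos [563.9  17.1 240.2] h -0.2345 ydir [ 0.001 -0.    -1.   ] F [ 0.21 -2.06 -2.16] T [-0.54 -0.06 -0.03] open 0.14042572129482914
```

View pics/6.png

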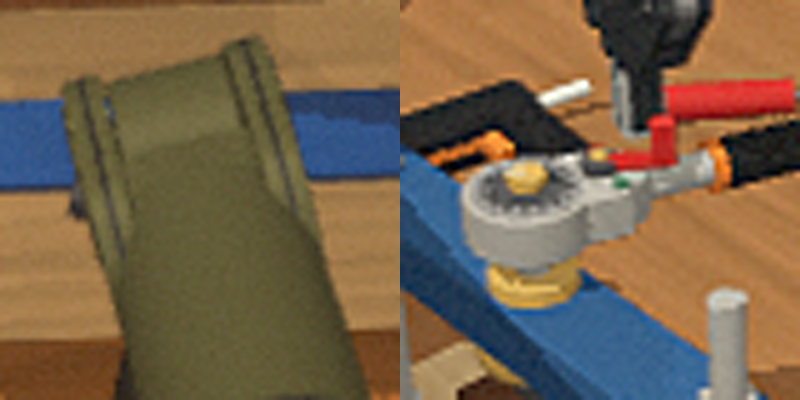

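The tab has swung over toward the green side. I'll push slightly more to reach the stop.

Request:
arm_command(series=[{"dx": -0.003, "dy": 0, "dz": 0, "spin": 0, "jaw": 1}, {"dx": -0.005, "dy": 0, "dz": 0, "spin": 0, "jaw": 1}, {"dx": -0.007, "dy": 0, "dz": 0, "spin": 0, "jaw": 1}, {"dx": -0.008, "dy": 0, "dz": 0, "spin": 0, "jaw": 1}, {"dx": -0.008, "dy": 0, "dz": 0, "spin": 0, "jaw": 1}, {"dx": -0.008, "dy": 0, "dz": 0, "spin": 0, "jaw": 1}, {"dx": -0.008, "dy": 0, "dz": 0, "spin": 0, "jaw": 1}, {"dx": -0.008, "dy": 0, "dz": 0, "spin": 0, "jaw": 1}])

```text
time_s: 5.25
position: [564.9, 20.5, 240.4]
tcp_rot: [-1.088, 1.379, -1.381]
force: [1.0, -4.5, -1.2]
opening: -0.2
```

```bash
python3 -c "
from h import *
st()"
```

```text
t 5.25 pos [564.9  20.5 240.4] h -0.2350 ydir [ 0.001 -0.001 -1.   ] F [ 0.99 -4.54 -1.25] T [-1.   -0.48 -0.05] open -0.17480538180504845
```

```bash
python3 -c "
from h import *
h=-.235
plan([(560,0,240,h),(560,0,300,h),(488,45,300,-.25)])"
```

```text
dx 0.042 dy 0.001 dz -0.000 spin 0.000
dx 0.042 dy -0.119 dz -0.000 spin 0.000
dx -0.012 dy -0.119 dz -0.161 spin 0.010
```

Request:
arm_command(series=[{"dx": 0.042, "dy": 0, "dz": 0, "spin": 0, "jaw": 1}, {"dx": 0.042, "dy": -0.06, "dz": 0, "spin": 0, "jaw": 1}, {"dx": 0.042, "dy": -0.12, "dz": 0, "spin": 0, "jaw": 1}, {"dx": 0.042, "dy": -0.12, "dz": 0, "spin": 0, "jaw": 1}, {"dx": -0.012, "dy": -0.12, "dz": -0.16, "spin": 0.01, "jaw": 0}, {"dx": -0.012, "dy": -0.12, "dz": -0.16, "spin": 0.01, "jaw": 0}, {"dx": -0.012, "dy": -0.12, "dz": -0.16, "spin": 0.01, "jaw": 0}, {"dx": -0.012, "dy": -0.12, "dz": -0.16, "spin": 0.01, "jaw": 0}])

```text
time_s: 6.05
position: [487.5, 47.0, 300.3]
tcp_rot: [-1.081, 1.39, -1.388]
force: [0.9, -0.7, 0.4]
opening: 43.0
```

```bash
python3 - <<'E'
from h import *
st()
w=snap('wrist'); cv2.imwrite('pics/7.png',cv2.resize(w['img'],(640,480))[:,:,::-1])
for th in(.2,.26,.32):
  o=np.pi+YAW-th
  print(th,[np.round(np.array(proj(w,(AX[0]+r*np.cos(o),AX[1]+r*np.sin(o),217)))*1.25,0) for r in (92,140,192)])
E
```

```text
t 6.05 pos [487.5  47.  300.3] h -0.2473 ydir [ 0.     0.001 -1.   ] F [ 0.85 -0.7   0.37] T [ 0.01 -0.02 -0.02] open 42.96397006793383
0.2 [array([329., 178.]), array([333., 246.]), array([336., 311.])]
0.26 [array([320., 178.]), array([321., 247.]), array([321., 312.])]
0.32 [array([312., 178.]), array([309., 247.]), array([306., 312.])]
```

View pics/7.png

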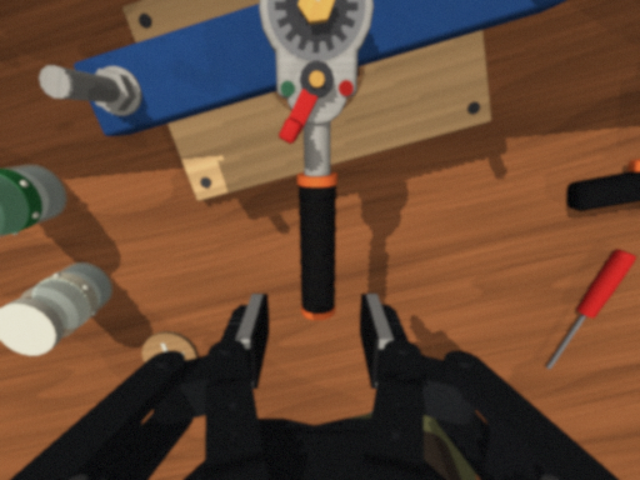

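```bash
python3 - <<'E'
from h import *
h=-.239
plan([(487,43.1,300,h),(487,43.1,190,h),(489.1,51.8,190,h)])
for n,sg,m in(('fwd.25',1,[.25*k/6 for k in range(1,7)]),('fwd.8',1,[.8*k/6 for k in range(1,7)])):
  for a in m:
    c=np.array([9,140.]);  # x,z axis position
    # +spin about tool y (down): x->? rotate about y: x'=c x+s z ; z'=-s x+c z
    Rm=np.array([[np.cos(a),np.sin(a)],[-np.sin(a),np.cos(a)]])
    d=(c-Rm@c)/500
    print(n,'dx %.3f dz %.3f spin %.3f'%(d[0],d[1],a*2/np.pi))
E
```

```text
dx 0.006 dy 0.001 dz -0.001 spin -0.006
dx 0.006 dy 0.221 dz -0.001 spin -0.006
dx -0.011 dy 0.221 dz -0.002 spin -0.006
fwd.25 dx -0.012 dz 0.001 spin 0.027
fwd.25 dx -0.023 dz 0.002 spin 0.053
fwd.25 dx -0.035 dz 0.004 spin 0.080
fwd.25 dx -0.046 dz 0.007 spin 0.106
fwd.25 dx -0.058 dz 0.010 spin 0.133
fwd.25 dx -0.069 dz 0.013 spin 0.159
fwd.8 dx -0.037 dz 0.005 spin 0.085
fwd.8 dx -0.073 dz 0.015 spin 0.170
fwd.8 dx -0.108 dz 0.029 spin 0.255
fwd.8 dx -0.140 dz 0.048 spin 0.340
fwd.8 dx -0.169 dz 0.071 spin 0.424
fwd.8 dx -0.195 dz 0.098 spin 0.509
```

Request:
arm_command(series=[{"dx": 0.006, "dy": 0, "dz": 0, "spin": -0.006, "jaw": 0}, {"dx": 0.006, "dy": 0.1, "dz": 0, "spin": -0.006, "jaw": 0}, {"dx": 0.006, "dy": 0.2, "dz": 0, "spin": -0.006, "jaw": 0}, {"dx": 0.006, "dy": 0.22, "dz": 0, "spin": -0.006, "jaw": 0}, {"dx": 0.002, "dy": 0.22, "dz": -0.001, "spin": -0.006, "jaw": 0}, {"dx": -0.002, "dy": 0.22, "dz": -0.001, "spin": -0.006, "jaw": 0}, {"dx": -0.008, "dy": 0.22, "dz": -0.002, "spin": -0.006, "jaw": 0}, {"dx": -0.011, "dy": 0.22, "dz": -0.002, "spin": -0.006, "jaw": 0}])

```text
time_s: 6.9
position: [489.7, 51.7, 191.8]
tcp_rot: [-1.082, 1.382, -1.385]
force: [-0.9, 0.6, 0.6]
opening: 42.9
```

```bash
python3 -c "
from h import *
st()"
```

```text
t 6.9 pos [489.7  51.7 191.8] h -0.2403 ydir [ 0.004  0.001 -1.   ] F [-0.95  0.56  0.61] T [-0.01 -0.01 -0.  ] open 42.901244054448505
```

Request:
arm_command(series=[{"dx": -0.012, "dy": 0, "dz": 0.001, "spin": 0.027, "jaw": 0}, {"dx": -0.023, "dy": 0, "dz": 0.002, "spin": 0.053, "jaw": 0}, {"dx": -0.035, "dy": 0, "dz": 0.004, "spin": 0.08, "jaw": 0}, {"dx": -0.046, "dy": 0, "dz": 0.007, "spin": 0.106, "jaw": 0}, {"dx": -0.058, "dy": 0, "dz": 0.01, "spin": 0.133, "jaw": 0}, {"dx": -0.069, "dy": 0, "dz": 0.013, "spin": 0.159, "jaw": 0}, {"dx": -0.069, "dy": 0, "dz": 0.013, "spin": 0.159, "jaw": 0}, {"dx": -0.069, "dy": 0, "dz": 0.013, "spin": 0.159, "jaw": 0}])

```text
time_s: 7.7
position: [503.3, 83.2, 190.9]
tcp_rot: [-0.935, 1.559, -1.56]
force: [0.1, 0.0, -0.4]
opening: 43.0
```

```bash
python3 -c "
from h import *
st()"
```

```text
t 7.7 pos [503.3  83.2 190.9] h -0.4891 ydir [ 0.002  0.    -1.   ] F [ 0.12  0.04 -0.36] T [ 0.03  0.   -0.05] open 42.98780736683491
```

Request:
arm_command(series=[{"dx": -0.012, "dy": 0, "dz": 0.001, "spin": 0.027, "jaw": 0}, {"dx": -0.023, "dy": 0, "dz": 0.002, "spin": 0.053, "jaw": 0}, {"dx": -0.035, "dy": 0, "dz": 0.004, "spin": 0.08, "jaw": 0}, {"dx": -0.046, "dy": 0, "dz": 0.007, "spin": 0.106, "jaw": 0}, {"dx": -0.058, "dy": 0, "dz": 0.01, "spin": 0.133, "jaw": 0}, {"dx": -0.069, "dy": 0, "dz": 0.013, "spin": 0.159, "jaw": 0}, {"dx": -0.069, "dy": 0, "dz": 0.013, "spin": 0.159, "jaw": 0}, {"dx": -0.069, "dy": 0, "dz": 0.013, "spin": 0.159, "jaw": 0}])

```text
time_s: 8.5
position: [524.9, 110.5, 190.2]
tcp_rot: [-0.763, 1.729, -1.729]
force: [-0.8, 0.3, -0.1]
opening: 42.7
```

```bash
python3 - <<'E'
from h import *
st()
w=snap('wrist'); cv2.imwrite('pics/8.png',cv2.resize(w['img'],(640,480))[:,:,::-1])
E
```

```text
t 8.5 pos [524.9 110.5 190.2] h -0.7392 ydir [ 0.  0. -1.] F [-0.81  0.28 -0.05] T [-0.09  0.23 -0.01] open 42.69336469003863
```

View pics/8.png

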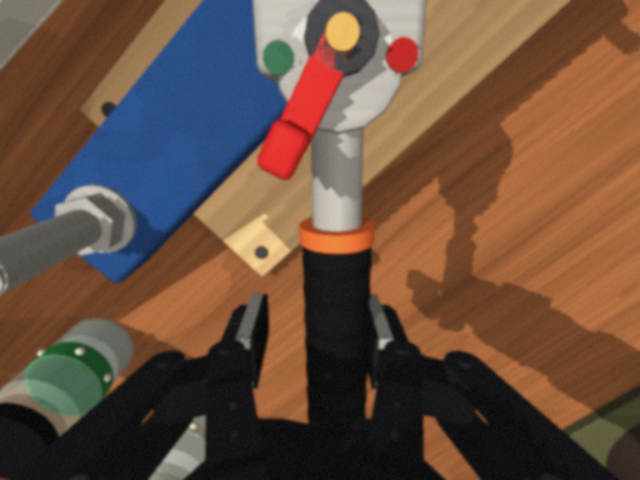

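The bar lies flat against the right-hand pad, and the lever is on the green side. Continuing the stroke.

Request:
arm_command(series=[{"dx": -0.012, "dy": 0, "dz": 0.001, "spin": 0.027, "jaw": 0}, {"dx": -0.023, "dy": 0, "dz": 0.002, "spin": 0.053, "jaw": 0}, {"dx": -0.035, "dy": 0, "dz": 0.004, "spin": 0.08, "jaw": 0}, {"dx": -0.046, "dy": 0, "dz": 0.007, "spin": 0.106, "jaw": 0}, {"dx": -0.058, "dy": 0, "dz": 0.01, "spin": 0.133, "jaw": 0}, {"dx": -0.069, "dy": 0, "dz": 0.013, "spin": 0.159, "jaw": 0}, {"dx": -0.069, "dy": 0, "dz": 0.013, "spin": 0.159, "jaw": 0}, {"dx": -0.069, "dy": 0, "dz": 0.013, "spin": 0.159, "jaw": 0}])

```text
time_s: 9.35
position: [553.7, 131.9, 190.2]
tcp_rot: [-0.564, 1.89, -1.891]
force: [-0.4, 0.3, -0.1]
opening: 42.9
```

```bash
python3 - <<'E'
from h import *
st()
# back stroke: from tool pose (handle th0, offset +9) to offset -9 then rotate by -a about axis; 8 rows
def table(offs0,offs1,angs,off):
  for a,o in zip(angs,off):
    c=np.array([offs0,140.]);Rm=np.array([[np.cos(a),np.sin(a)],[-np.sin(a),np.cos(a)]])
    d=(c-Rm@np.array([o,140.]))/500
    print('dx %.3f dz %.3f spin %.3f'%(d[0],d[1],a*2/np.pi))
print('back1');table(9,-9,[-.03,-.16,-.29,-.42,-.55,-.68,-.81,-.94],[0,-9,-9,-9,-9,-9,-9,-9])
print('back2');table(-9,-9,[-.13*k for k in range(1,9)],[-9]*8)
print('fwd first');table(-9,9,[0,0,.06,.12,.18,.24,.3,.3],[0,9,9,9,9,9,9,9])
print('fwd .3');table(9,9,[.05,.1,.15,.2,.25,.3,.3,.3],[9]*8)
print('fwd .1');table(9,9,[.02,.04,.06,.08,.1,.1,.1,.1],[9]*8)
E
```

```text
t 9.35 pos [553.7 131.9 190.2] h -0.9891 ydir [ 0.002  0.    -1.   ] F [-0.39  0.33 -0.09] T [0.03 0.04 0.01] open 42.9077190014241
back1
dx 0.026 dz 0.000 spin -0.019
dx 0.080 dz 0.006 spin -0.102
dx 0.115 dz 0.017 spin -0.185
dx 0.149 dz 0.032 spin -0.267
dx 0.180 dz 0.051 spin -0.350
dx 0.208 dz 0.074 spin -0.433
dx 0.233 dz 0.100 spin -0.516
dx 0.255 dz 0.129 spin -0.598
back2
dx 0.036 dz 0.005 spin -0.083
dx 0.071 dz 0.014 spin -0.166
dx 0.105 dz 0.028 spin -0.248
dx 0.137 dz 0.046 spin -0.331
dx 0.166 dz 0.068 spin -0.414
dx 0.192 dz 0.094 spin -0.497
dx 0.214 dz 0.122 spin -0.579
dx 0.233 dz 0.154 spin -0.662
fwd first
dx -0.018 dz 0.000 spin 0.000
dx -0.036 dz 0.000 spin 0.000
dx -0.053 dz 0.002 spin 0.038
dx -0.069 dz 0.004 spin 0.076
dx -0.086 dz 0.008 spin 0.115
dx -0.102 dz 0.012 spin 0.153
dx -0.118 dz 0.018 spin 0.191
dx -0.118 dz 0.018 spin 0.191
fwd .3
dx -0.014 dz 0.001 spin 0.032
dx -0.028 dz 0.003 spin 0.064
dx -0.042 dz 0.006 spin 0.095
dx -0.055 dz 0.009 spin 0.127
dx -0.069 dz 0.013 spin 0.159
dx -0.082 dz 0.018 spin 0.191
dx -0.082 dz 0.018 spin 0.191
dx -0.082 dz 0.018 spin 0.191
fwd .1
dx -0.006 dz 0.000 spin 0.013
dx -0.011 dz 0.001 spin 0.025
dx -0.017 dz 0.002 spin 0.038
dx -0.022 dz 0.002 spin 0.051
dx -0.028 dz 0.003 spin 0.064
dx -0.028 dz 0.003 spin 0.064
dx -0.028 dz 0.003 spin 0.064
dx -0.028 dz 0.003 spin 0.064
```

Request:
arm_command(series=[{"dx": 0.026, "dy": 0, "dz": 0, "spin": -0.019, "jaw": 0}, {"dx": 0.08, "dy": 0, "dz": 0.006, "spin": -0.102, "jaw": 0}, {"dx": 0.115, "dy": 0, "dz": 0.017, "spin": -0.185, "jaw": 0}, {"dx": 0.149, "dy": 0, "dz": 0.032, "spin": -0.267, "jaw": 0}, {"dx": 0.18, "dy": 0, "dz": 0.051, "spin": -0.35, "jaw": 0}, {"dx": 0.208, "dy": 0, "dz": 0.074, "spin": -0.433, "jaw": 0}, {"dx": 0.233, "dy": 0, "dz": 0.1, "spin": -0.516, "jaw": 0}, {"dx": 0.255, "dy": 0, "dz": 0.129, "spin": -0.598, "jaw": 0}])

```text
time_s: 10.15
position: [483.3, 7.9, 190.9]
tcp_rot: [-1.183, 1.239, -1.242]
force: [2.0, 1.9, -0.7]
opening: 42.6
```

```bash
python3 -c "
from h import *
st()"
```

```text
t 10.15 pos [483.3   7.9 190.9] h -0.0443 ydir [ 0.005  0.002 -1.   ] F [ 2.02  1.91 -0.71] T [ 0.43 -0.43 -0.01] open 42.60207078357092
```

Request:
arm_command(series=[{"dx": 0.036, "dy": 0, "dz": 0.005, "spin": -0.083, "jaw": 0}, {"dx": 0.071, "dy": 0, "dz": 0.014, "spin": -0.166, "jaw": 0}, {"dx": 0.105, "dy": 0, "dz": 0.028, "spin": -0.248, "jaw": 0}, {"dx": 0.137, "dy": 0, "dz": 0.046, "spin": -0.331, "jaw": 0}, {"dx": 0.166, "dy": 0, "dz": 0.068, "spin": -0.414, "jaw": 0}, {"dx": 0.192, "dy": 0, "dz": 0.094, "spin": -0.497, "jaw": 0}, {"dx": 0.214, "dy": 0, "dz": 0.122, "spin": -0.579, "jaw": 0}, {"dx": 0.233, "dy": 0, "dz": 0.154, "spin": -0.662, "jaw": 0}])

```text
time_s: 10.95
position: [553.5, -113.1, 190.8]
tcp_rot: [-1.522, 0.451, -0.453]
force: [-0.6, 2.8, 1.2]
opening: 42.7
```

```bash
python3 -c "
from h import *
st()"
```

```text
t 10.95 pos [ 553.5 -113.1  190.8] h 0.9938 ydir [ 0.002  0.001 -1.   ] F [-0.65  2.8   1.24] T [ 0.4   0.15 -0.03] open 42.72403669918066
```

Request:
arm_command(series=[{"dx": -0.018, "dy": 0, "dz": 0, "spin": 0, "jaw": 0}, {"dx": -0.036, "dy": 0, "dz": 0, "spin": 0, "jaw": 0}, {"dx": -0.053, "dy": 0, "dz": 0.002, "spin": 0.038, "jaw": 0}, {"dx": -0.069, "dy": 0, "dz": 0.004, "spin": 0.076, "jaw": 0}, {"dx": -0.086, "dy": 0, "dz": 0.008, "spin": 0.115, "jaw": 0}, {"dx": -0.102, "dy": 0, "dz": 0.012, "spin": 0.153, "jaw": 0}, {"dx": -0.118, "dy": 0, "dz": 0.018, "spin": 0.191, "jaw": 0}, {"dx": -0.118, "dy": 0, "dz": 0.018, "spin": 0.191, "jaw": 0}])

```text
time_s: 11.75
position: [506.9, -71.4, 190.6]
tcp_rot: [-1.46, 0.688, -0.687]
force: [0.6, -0.2, 0.3]
opening: 42.6
```

```bash
python3 -c "
from h import *
st()"
```

```text
t 11.75 pos [506.9 -71.4 190.6] h 0.6904 ydir [-0.001 -0.    -1.   ] F [ 0.59 -0.15  0.28] T [0.06 0.03 0.04] open 42.640444788651415
```

Request:
arm_command(series=[{"dx": -0.014, "dy": 0, "dz": 0.001, "spin": 0.032, "jaw": 0}, {"dx": -0.028, "dy": 0, "dz": 0.003, "spin": 0.064, "jaw": 0}, {"dx": -0.042, "dy": 0, "dz": 0.006, "spin": 0.095, "jaw": 0}, {"dx": -0.055, "dy": 0, "dz": 0.009, "spin": 0.127, "jaw": 0}, {"dx": -0.069, "dy": 0, "dz": 0.013, "spin": 0.159, "jaw": 0}, {"dx": -0.082, "dy": 0, "dz": 0.018, "spin": 0.191, "jaw": 0}, {"dx": -0.082, "dy": 0, "dz": 0.018, "spin": 0.191, "jaw": 0}, {"dx": -0.082, "dy": 0, "dz": 0.018, "spin": 0.191, "jaw": 0}])

```text
time_s: 12.55
position: [489.1, -35.2, 190.4]
tcp_rot: [-1.369, 0.916, -0.916]
force: [0.1, -0.4, -0.6]
opening: 42.7
```

```bash
python3 -c "
from h import *
st()"
```

```text
t 12.55 pos [489.1 -35.2 190.4] h 0.3914 ydir [ 0.  0. -1.] F [ 0.13 -0.37 -0.62] T [ 0.04  0.   -0.01] open 42.74440477569596
```

Request:
arm_command(series=[{"dx": -0.014, "dy": 0, "dz": 0.001, "spin": 0.032, "jaw": 0}, {"dx": -0.028, "dy": 0, "dz": 0.003, "spin": 0.064, "jaw": 0}, {"dx": -0.042, "dy": 0, "dz": 0.006, "spin": 0.095, "jaw": 0}, {"dx": -0.055, "dy": 0, "dz": 0.009, "spin": 0.127, "jaw": 0}, {"dx": -0.069, "dy": 0, "dz": 0.013, "spin": 0.159, "jaw": 0}, {"dx": -0.082, "dy": 0, "dz": 0.018, "spin": 0.191, "jaw": 0}, {"dx": -0.082, "dy": 0, "dz": 0.018, "spin": 0.191, "jaw": 0}, {"dx": -0.082, "dy": 0, "dz": 0.018, "spin": 0.191, "jaw": 0}])

```text
time_s: 13.35
position: [482.2, 6.0, 190.2]
tcp_rot: [-1.25, 1.142, -1.142]
force: [-0.4, 0.3, 0.2]
opening: 42.5
```

```bash
python3 -c "
from h import *
st()"
```

```text
t 13.35 pos [482.2   6.  190.2] h 0.0912 ydir [ 0.  0. -1.] F [-0.4   0.32  0.18] T [ 0.02 -0.07  0.03] open 42.51187795334557
```

Request:
arm_command(series=[{"dx": -0.014, "dy": 0, "dz": 0.001, "spin": 0.032, "jaw": 0}, {"dx": -0.028, "dy": 0, "dz": 0.003, "spin": 0.064, "jaw": 0}, {"dx": -0.042, "dy": 0, "dz": 0.006, "spin": 0.095, "jaw": 0}, {"dx": -0.055, "dy": 0, "dz": 0.009, "spin": 0.127, "jaw": 0}, {"dx": -0.069, "dy": 0, "dz": 0.013, "spin": 0.159, "jaw": 0}, {"dx": -0.082, "dy": 0, "dz": 0.018, "spin": 0.191, "jaw": 0}, {"dx": -0.082, "dy": 0, "dz": 0.018, "spin": 0.191, "jaw": 0}, {"dx": -0.082, "dy": 0, "dz": 0.018, "spin": 0.191, "jaw": 0}])

```text
time_s: 14.15
position: [487.7, 47.6, 190.3]
tcp_rot: [-1.102, 1.361, -1.361]
force: [-0.5, 0.1, -0.9]
opening: 42.8
```

```bash
python3 -c "
from h import *
st()"
```

```text
t 14.15 pos [487.7  47.6 190.3] h -0.2089 ydir [ 0.001  0.    -1.   ] F [-0.52  0.13 -0.94] T [-0.01  0.04 -0.01] open 42.77593868283399
```

Request:
arm_command(series=[{"dx": -0.014, "dy": 0, "dz": 0.001, "spin": 0.032, "jaw": 0}, {"dx": -0.028, "dy": 0, "dz": 0.003, "spin": 0.064, "jaw": 0}, {"dx": -0.042, "dy": 0, "dz": 0.006, "spin": 0.095, "jaw": 0}, {"dx": -0.055, "dy": 0, "dz": 0.009, "spin": 0.127, "jaw": 0}, {"dx": -0.069, "dy": 0, "dz": 0.013, "spin": 0.159, "jaw": 0}, {"dx": -0.082, "dy": 0, "dz": 0.018, "spin": 0.191, "jaw": 0}, {"dx": -0.082, "dy": 0, "dz": 0.018, "spin": 0.191, "jaw": 0}, {"dx": -0.082, "dy": 0, "dz": 0.018, "spin": 0.191, "jaw": 0}])

```text
time_s: 14.95
position: [504.9, 85.7, 190.3]
tcp_rot: [-0.923, 1.573, -1.573]
force: [-0.8, -0.5, -0.2]
opening: 42.8
```

```bash
python3 -c "
from h import *
st()"
```

```text
t 14.95 pos [504.9  85.7 190.3] h -0.5090 ydir [ 0.001  0.    -1.   ] F [-0.76 -0.47 -0.22] T [-0.1   0.11 -0.03] open 42.77955858294723
```

Request:
arm_command(series=[{"dx": -0.014, "dy": 0, "dz": 0.001, "spin": 0.032, "jaw": 0}, {"dx": -0.028, "dy": 0, "dz": 0.003, "spin": 0.064, "jaw": 0}, {"dx": -0.042, "dy": 0, "dz": 0.006, "spin": 0.095, "jaw": 0}, {"dx": -0.055, "dy": 0, "dz": 0.009, "spin": 0.127, "jaw": 0}, {"dx": -0.069, "dy": 0, "dz": 0.013, "spin": 0.159, "jaw": 0}, {"dx": -0.082, "dy": 0, "dz": 0.018, "spin": 0.191, "jaw": 0}, {"dx": -0.082, "dy": 0, "dz": 0.018, "spin": 0.191, "jaw": 0}, {"dx": -0.082, "dy": 0, "dz": 0.018, "spin": 0.191, "jaw": 0}])

```text
time_s: 15.75
position: [531.6, 116.9, 189.9]
tcp_rot: [-0.713, 1.777, -1.775]
force: [-2.6, -1.1, -1.6]
opening: 42.6
```

```bash
python3 -c "
from h import *
st()"
```

```text
t 15.75 pos [531.6 116.9 189.9] h -0.8091 ydir [-0.002 -0.    -1.   ] F [-2.63 -1.08 -1.62] T [-0.13  0.6  -0.01] open 42.551952684755975
```

Contact is starting, with about 2.7 N tangential. I'll use shorter steps from here.

Request:
arm_command(series=[{"dx": -0.006, "dy": 0, "dz": 0, "spin": 0.013, "jaw": 0}, {"dx": -0.014, "dy": 0, "dz": 0.001, "spin": 0.032, "jaw": 0}, {"dx": -0.028, "dy": 0, "dz": 0.003, "spin": 0.064, "jaw": 0}, {"dx": -0.042, "dy": 0, "dz": 0.006, "spin": 0.095, "jaw": 0}, {"dx": -0.055, "dy": 0, "dz": 0.009, "spin": 0.127, "jaw": 0}, {"dx": -0.055, "dy": 0, "dz": 0.009, "spin": 0.127, "jaw": 0}, {"dx": -0.055, "dy": 0, "dz": 0.009, "spin": 0.127, "jaw": 0}, {"dx": -0.055, "dy": 0, "dz": 0.009, "spin": 0.127, "jaw": 0}])

```text
time_s: 16.55
position: [553.7, 132.7, 189.6]
tcp_rot: [-0.553, 1.906, -1.904]
force: [-5.3, -0.0, -1.4]
opening: 42.6
```

```bash
cat >> h.py <<'E'
def tang():
    s,R=tool();print('tangential N %.2f radial %.2f'%(R[:2,0]@s['force'][:2],R[:2,2]@s['force'][:2]))
    r=s['position'][:2]-AX;print('r',np.hypot(*r))
E
python3 -c "
from h import *
st();tang()"
```

```text
t 16.55 pos [553.7 132.7 189.6] h -1.0095 ydir [-0.004 -0.    -1.   ] F [-5.34 -0.05 -1.41] T [-0.1   0.98 -0.01] open 42.5956929748927
tangential N 4.55 radial -2.81
r 140.9128121609627
```

Request:
arm_command(series=[{"dx": 0.026, "dy": 0, "dz": 0, "spin": -0.019, "jaw": 0}, {"dx": 0.08, "dy": 0, "dz": 0.006, "spin": -0.102, "jaw": 0}, {"dx": 0.115, "dy": 0, "dz": 0.017, "spin": -0.185, "jaw": 0}, {"dx": 0.149, "dy": 0, "dz": 0.032, "spin": -0.267, "jaw": 0}, {"dx": 0.18, "dy": 0, "dz": 0.051, "spin": -0.35, "jaw": 0}, {"dx": 0.208, "dy": 0, "dz": 0.074, "spin": -0.433, "jaw": 0}, {"dx": 0.233, "dy": 0, "dz": 0.1, "spin": -0.516, "jaw": 0}, {"dx": 0.255, "dy": 0, "dz": 0.129, "spin": -0.598, "jaw": 0}])

```text
time_s: 17.35
position: [484.1, 10.9, 191.1]
tcp_rot: [-1.172, 1.253, -1.257]
force: [0.6, 1.1, -0.0]
opening: 42.8
```

Request:
arm_command(series=[{"dx": -0.018, "dy": 0, "dz": 0, "spin": 0, "jaw": 0}, {"dx": -0.036, "dy": 0, "dz": 0, "spin": 0, "jaw": 0}, {"dx": -0.053, "dy": 0, "dz": 0.002, "spin": 0.038, "jaw": 0}, {"dx": -0.069, "dy": 0, "dz": 0.004, "spin": 0.076, "jaw": 0}, {"dx": -0.086, "dy": 0, "dz": 0.008, "spin": 0.115, "jaw": 0}, {"dx": -0.086, "dy": 0, "dz": 0.008, "spin": 0.115, "jaw": 0}, {"dx": -0.086, "dy": 0, "dz": 0.008, "spin": 0.115, "jaw": 0}, {"dx": -0.086, "dy": 0, "dz": 0.008, "spin": 0.115, "jaw": 0}])

```text
time_s: 18.15
position: [489.4, 53.4, 190.4]
tcp_rot: [-1.079, 1.391, -1.393]
force: [-0.5, -4.9, 2.0]
opening: 43.0
```

```bash
python3 -c "
from h import *
st();tang()"
```

```text
t 18.15 pos [489.4  53.4 190.4] h -0.2513 ydir [ 0.001 -0.001 -1.   ] F [-0.49 -4.93  2.05] T [-0.87  0.04  0.04] open 43.04543804828868
tangential N 4.90 radial 0.75
r 140.43376332473179
```

Request:
arm_command(series=[{"dx": -0.006, "dy": 0, "dz": 0, "spin": 0.013, "jaw": 0}, {"dx": -0.011, "dy": 0, "dz": 0.001, "spin": 0.025, "jaw": 0}, {"dx": -0.017, "dy": 0, "dz": 0.002, "spin": 0.038, "jaw": 0}, {"dx": -0.022, "dy": 0, "dz": 0.002, "spin": 0.051, "jaw": 0}, {"dx": -0.028, "dy": 0, "dz": 0.003, "spin": 0.064, "jaw": 0}, {"dx": -0.028, "dy": 0, "dz": 0.003, "spin": 0.064, "jaw": 0}, {"dx": -0.028, "dy": 0, "dz": 0.003, "spin": 0.064, "jaw": 0}, {"dx": -0.028, "dy": 0, "dz": 0.003, "spin": 0.064, "jaw": 0}])

```text
time_s: 18.95
position: [493.8, 64.6, 190.2]
tcp_rot: [-1.022, 1.464, -1.467]
force: [-0.5, -7.4, 3.5]
opening: 42.7
```

```bash
python3 -c "
from h import *
st();tang()"
```

```text
t 18.95 pos [493.8  64.6 190.2] h -0.3539 ydir [-0.    -0.002 -1.   ] F [-0.54 -7.42  3.51] T [-1.58  0.14  0.07] open 42.6554635669115
tangential N 7.15 radial 2.06
r 140.2829549219151
```

Request:
arm_command(series=[{"dx": -0.006, "dy": 0, "dz": 0, "spin": 0.013, "jaw": 0}, {"dx": -0.011, "dy": 0, "dz": 0.001, "spin": 0.025, "jaw": 0}, {"dx": -0.017, "dy": 0, "dz": 0.002, "spin": 0.038, "jaw": 0}, {"dx": -0.022, "dy": 0, "dz": 0.002, "spin": 0.051, "jaw": 0}, {"dx": -0.028, "dy": 0, "dz": 0.003, "spin": 0.064, "jaw": 0}, {"dx": -0.028, "dy": 0, "dz": 0.003, "spin": 0.064, "jaw": 0}, {"dx": -0.028, "dy": 0, "dz": 0.003, "spin": 0.064, "jaw": 0}, {"dx": -0.028, "dy": 0, "dz": 0.003, "spin": 0.064, "jaw": 0}])

```text
time_s: 19.75
position: [499.4, 76.5, 190.0]
tcp_rot: [-0.962, 1.535, -1.538]
force: [-1.4, -9.2, 2.6]
opening: 42.9
```

```bash
python3 -c "
from h import *
st();tang()"
```

```text
t 19.75 pos [499.4  76.5 190. ] h -0.4548 ydir [-0.002 -0.003 -1.   ] F [-1.4  -9.16  2.59] T [-1.78  0.36  0.14] open 42.88355240366498
tangential N 8.85 radial 2.76
r 140.38045839720036
```

Request:
arm_command(series=[{"dx": -0.006, "dy": 0, "dz": 0, "spin": 0.013, "jaw": 0}, {"dx": -0.011, "dy": 0, "dz": 0.001, "spin": 0.025, "jaw": 0}, {"dx": -0.017, "dy": 0, "dz": 0.002, "spin": 0.038, "jaw": 0}, {"dx": -0.022, "dy": 0, "dz": 0.002, "spin": 0.051, "jaw": 0}, {"dx": -0.028, "dy": 0, "dz": 0.003, "spin": 0.064, "jaw": 0}, {"dx": -0.028, "dy": 0, "dz": 0.003, "spin": 0.064, "jaw": 0}, {"dx": -0.028, "dy": 0, "dz": 0.003, "spin": 0.064, "jaw": 0}, {"dx": -0.028, "dy": 0, "dz": 0.003, "spin": 0.064, "jaw": 0}])

```text
time_s: 20.55
position: [506.0, 87.7, 189.9]
tcp_rot: [-0.898, 1.605, -1.609]
force: [-3.4, -10.1, 3.2]
opening: 42.9
```

```bash
python3 -c "
from h import *
st();tang()"
```

```text
t 20.55 pos [506.   87.7 189.9] h -0.5557 ydir [-0.003 -0.004 -1.   ] F [ -3.36 -10.13   3.16] T [-2.06  0.64  0.12] open 42.89054356228112
tangential N 10.38 radial 2.48
r 140.44904924657857
```

Request:
arm_command(series=[{"dx": -0.006, "dy": 0, "dz": 0, "spin": 0.013, "jaw": 0}, {"dx": -0.011, "dy": 0, "dz": 0.001, "spin": 0.025, "jaw": 0}, {"dx": -0.017, "dy": 0, "dz": 0.002, "spin": 0.038, "jaw": 0}, {"dx": -0.022, "dy": 0, "dz": 0.002, "spin": 0.051, "jaw": 0}, {"dx": -0.028, "dy": 0, "dz": 0.003, "spin": 0.064, "jaw": 0}, {"dx": -0.028, "dy": 0, "dz": 0.003, "spin": 0.064, "jaw": 0}, {"dx": -0.028, "dy": 0, "dz": 0.003, "spin": 0.064, "jaw": 0}, {"dx": -0.028, "dy": 0, "dz": 0.003, "spin": 0.064, "jaw": 0}])

```text
time_s: 21.35
position: [513.7, 98.4, 189.6]
tcp_rot: [-0.831, 1.674, -1.678]
force: [-3.7, -10.2, 3.7]
opening: 42.7
```

```bash
python3 -c "
from h import *
st();tang()"
```

```text
t 21.35 pos [513.7  98.4 189.6] h -0.6563 ydir [-0.005 -0.005 -1.   ] F [ -3.73 -10.21   3.68] T [-2.21  0.93  0.15] open 42.666708173186194
tangential N 10.37 radial 3.27
r 140.55240292308432
```

```bash
python3 - <<'E'
from h import *
F=[];T=[]
for i in range(10):
    snapshot('wrist');s,R=tool();F.append(R.T@s['force']);T.append(R.T@s['ft_torque'])
np.set_printoptions(precision=3,suppress=True)
F=np.array(F);T=np.array(T);print(F,F.mean(0),F.std(0),T.mean(0),T.std(0));st()
E
```

```text
[[11.797 -3.651  4.103]
 [11.95  -2.517  2.735]
 [11.255 -3.243  2.539]
 [11.046 -4.093  4.142]
 [10.475 -2.569  3.932]
 [11.369 -3.229  3.657]
 [10.624 -3.702  2.978]
 [10.964 -3.043  2.958]
 [10.826 -3.857  3.02 ]
 [ 9.733 -3.126  2.816]] [11.004 -3.303  3.288] [0.616 0.498 0.575] [ 0.607 -0.139 -2.25 ] [0.021 0.035 0.012]
t 21.85 pos [513.8  98.4 189.6] h -0.6563 ydir [-0.005 -0.005 -1.   ] F [-3.69 -9.41  3.19] T [-2.15  0.87  0.09] open 42.80964869025082
```

Request:
arm_command(series=[{"dx": -0.006, "dy": 0, "dz": 0, "spin": 0.013, "jaw": 0}, {"dx": -0.011, "dy": 0, "dz": 0.001, "spin": 0.025, "jaw": 0}, {"dx": -0.017, "dy": 0, "dz": 0.002, "spin": 0.038, "jaw": 0}, {"dx": -0.019, "dy": 0, "dz": 0.002, "spin": 0.045, "jaw": 0}, {"dx": -0.019, "dy": 0, "dz": 0.002, "spin": 0.045, "jaw": 0}, {"dx": -0.019, "dy": 0, "dz": 0.002, "spin": 0.045, "jaw": 0}, {"dx": -0.019, "dy": 0, "dz": 0.002, "spin": 0.045, "jaw": 0}, {"dx": -0.019, "dy": 0, "dz": 0.002, "spin": 0.045, "jaw": 0}])

```text
time_s: 22.65
position: [519.5, 105.0, 189.4]
tcp_rot: [-0.782, 1.722, -1.726]
force: [-5.3, -10.6, 3.3]
opening: 43.1
```

```bash
python3 - <<'E'
from h import *
F=[];T=[]
for i in range(10):
    snapshot('wrist');s,R=tool();F.append(R.T@s['force']);T.append(R.T@s['ft_torque'])
np.set_printoptions(precision=3,suppress=True)
F=np.array(F);T=np.array(T);f=F.mean(0);t=T.mean(0);print(f,t);st()
z=(t[1]+.021*f[2])/f[0];print('zeta',z,'eq',(f[0]*(.14-z)+.0125*f[2])/.14)
E
```

```text
[11.854 -3.738  3.54 ] [ 0.633 -0.184 -2.451]
t 23.15 pos [519.5 105.  189.5] h -0.7270 ydir [-0.007 -0.005 -1.   ] F [ -5.85 -11.92   4.36] T [-2.29  1.12  0.19] open 42.28284520327986
zeta -0.009284285903316362 eq 12.95662346155337
```

About 12.95 N equivalent at mid-grip, so I'm releasing: centre the cage on the bar, then lift straight up.

Request:
arm_command(series=[{"dx": 0.008, "dy": 0, "dz": 0, "spin": 0, "jaw": 0}, {"dx": 0.016, "dy": 0, "dz": 0, "spin": 0, "jaw": 0}, {"dx": 0.019, "dy": 0, "dz": 0, "spin": 0, "jaw": -0.2}, {"dx": 0.019, "dy": 0, "dz": 0, "spin": 0, "jaw": -0.2}, {"dx": 0.019, "dy": -0.06, "dz": 0, "spin": 0, "jaw": -0.2}, {"dx": 0.019, "dy": -0.14, "dz": 0, "spin": 0, "jaw": -0.2}, {"dx": 0.019, "dy": -0.22, "dz": 0, "spin": 0, "jaw": -0.2}, {"dx": 0.019, "dy": -0.28, "dz": 0, "spin": 0, "jaw": -0.2}])

```text
time_s: 23.95
position: [517.2, 103.8, 332.6]
tcp_rot: [-0.771, 1.719, -1.716]
force: [-0.8, 0.3, 0.6]
opening: 51.4
```

Request:
arm_command(series=[{"dx": 0, "dy": -0.02, "dz": -0.05, "spin": 0, "jaw": -0.2}, {"dx": 0, "dy": -0.02, "dz": -0.1, "spin": 0, "jaw": -0.2}, {"dx": 0, "dy": -0.02, "dz": -0.1, "spin": 0, "jaw": -0.2}, {"dx": 0, "dy": -0.02, "dz": -0.1, "spin": 0, "jaw": -0.2}, {"dx": 0, "dy": -0.02, "dz": -0.1, "spin": 0, "jaw": -0.2}, {"dx": 0, "dy": -0.02, "dz": -0.1, "spin": 0, "jaw": -0.2}, {"dx": 0, "dy": -0.02, "dz": -0.1, "spin": 0, "jaw": -0.2}, {"dx": 0, "dy": -0.02, "dz": -0.1, "spin": 0, "jaw": -0.2}])

```text
time_s: 24.75
position: [479.4, 134.5, 340.0]
tcp_rot: [-0.774, 1.72, -1.721]
force: [0.0, 1.1, 0.1]
opening: 51.2
```

```bash
python3 - <<'E'
from h import *
st()
a=snap('wrist')['img'];b=snap('scene')['img'][100:340,100:420]
cv2.imwrite('pics/9.png',np.hstack([cv2.resize(a,(400,300)),cv2.resize(b,(400,300))])[:,:,::-1])
E
```

```text
t 24.75 pos [479.4 134.5 340. ] h -0.7253 ydir [-0. -0. -1.] F [0.05 1.05 0.11] T [ 0.05 -0.01  0.02] open 51.21226695950268
```

View pics/9.png

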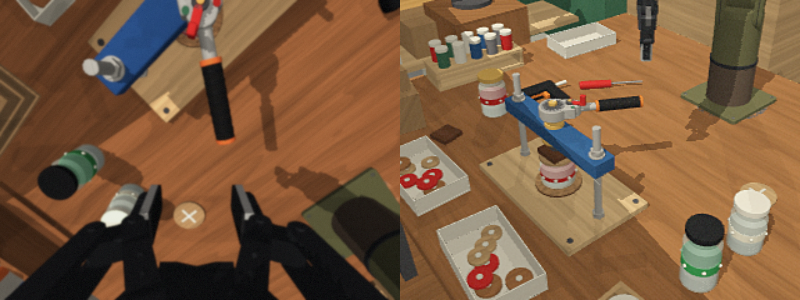

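```bash
python3 - <<'E'
from h import *
w=snap('wrist')
i=atz(w,270,79,215);o=atz(w,288,179,215);d=o-i
print(i,o,np.linalg.norm(d),'theta',np.pi+YAW-np.arctan2(d[1],d[0])%(2*np.pi))
for th in(.5,.6,.75):
  q=np.pi+YAW-th;print(th,[np.round(proj(w,(AX[0]+r*np.cos(q),AX[1]+r*np.sin(q),215))) for r in(92,192)])
t=snap('top');cv2.imwrite('pics/10.png',np.hstack([cv2.resize(w['img'][0:200,150:350],(400,400),interpolation=2),cv2.resize(t['img'][110:210,200:300],(400,400),interpolation=2)])[:,:,::-1])
E
```

```text
[542.17750532  56.52066478 215.        ] [458.19820087 103.66187518 215.        ] 96.3058528531545 theta 0.5375102599821129
0.5 [array([275.,  76.]), array([296., 179.])]
0.6 [array([265.,  79.]), array([278., 183.])]
0.75 [array([249.,  80.]), array([250., 185.])]
```

View pics/10.png

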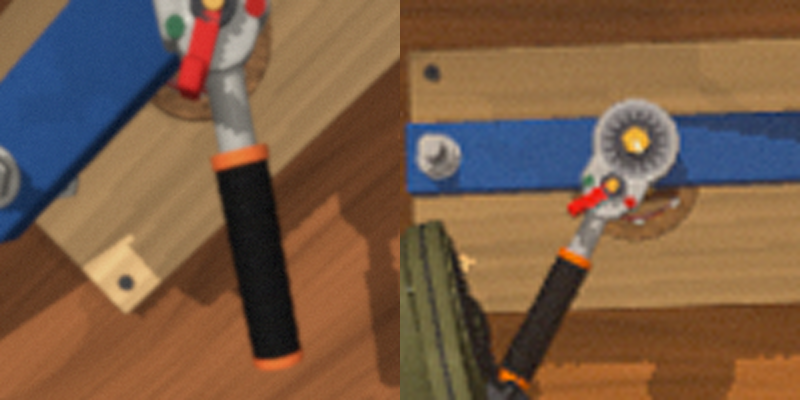

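The handle has swung back to θ≈0.54 after release, with the lever still on tighten. The screw should hold its load, but I'll re-engage gently to verify.

```bash
python3 - <<'E'
from h import *
h=-.512;th=h
c=np.array([623-140*np.cos(h),10-140*np.sin(h)])
t=np.array([-np.sin(h),np.cos(h)])
plan([(*c,310,h),(*c,189,h),(*(c+7*t),189,h)],(479.4,134.5,340,-.7253))
E
```

```text
dx 0.055 dy 0.060 dz 0.106 spin -0.136
dx 0.055 dy 0.302 dz 0.106 spin -0.136
dx 0.041 dy 0.302 dz 0.103 spin -0.136
```

Request:
arm_command(series=[{"dx": 0.055, "dy": 0.03, "dz": 0.106, "spin": -0.07, "jaw": 0}, {"dx": 0.055, "dy": 0.06, "dz": 0.106, "spin": -0.136, "jaw": 0}, {"dx": 0.055, "dy": 0.12, "dz": 0.106, "spin": -0.136, "jaw": 0}, {"dx": 0.055, "dy": 0.2, "dz": 0.106, "spin": -0.136, "jaw": 0}, {"dx": 0.055, "dy": 0.28, "dz": 0.106, "spin": -0.136, "jaw": 0}, {"dx": 0.055, "dy": 0.302, "dz": 0.106, "spin": -0.136, "jaw": 0}, {"dx": 0.048, "dy": 0.302, "dz": 0.105, "spin": -0.136, "jaw": 0}, {"dx": 0.041, "dy": 0.302, "dz": 0.103, "spin": -0.136, "jaw": 0}])

```text
time_s: 25.75
position: [505.5, 85.7, 190.5]
tcp_rot: [-0.92, 1.573, -1.575]
force: [0.3, 0.6, 0.6]
opening: 42.3
```

```bash
cat > chk.py <<'E'
from h import *
F=[];T=[]
for i in range(6):
    snapshot('wrist');s,R=tool();F.append(R.T@s['force']);T.append(R.T@s['ft_torque'])
f=np.mean(F,0);t=np.mean(T,0);print(np.round(f,2),np.round(t,3));st()
z=(t[1]+.021*f[2])/f[0];print('zeta %.4f eq %.2f'%(z,(f[0]*(.14-z)+.0125*f[2])/.14))
E
python3 chk.py
```

```text
[-0.02  0.16  0.11] [ 0.013  0.012 -0.041]
t 26.05 pos [504.7  85.5 190.2] h -0.5108 ydir [ 0.002  0.    -1.   ] F [-0.04 -0.35  0.13] T [-0.01  0.03  0.01] open 42.264157380545115
zeta -0.7062 eq -0.12
```

Request:
arm_command(series=[{"dx": -0.006, "dy": 0, "dz": 0, "spin": 0.013, "jaw": 0}, {"dx": -0.011, "dy": 0, "dz": 0.001, "spin": 0.025, "jaw": 0}, {"dx": -0.017, "dy": 0, "dz": 0.002, "spin": 0.038, "jaw": 0}, {"dx": -0.022, "dy": 0, "dz": 0.002, "spin": 0.051, "jaw": 0}, {"dx": -0.028, "dy": 0, "dz": 0.003, "spin": 0.064, "jaw": 0}, {"dx": -0.028, "dy": 0, "dz": 0.003, "spin": 0.064, "jaw": 0}, {"dx": -0.028, "dy": 0, "dz": 0.003, "spin": 0.064, "jaw": 0}, {"dx": -0.028, "dy": 0, "dz": 0.003, "spin": 0.064, "jaw": 0}])

```text
time_s: 26.85
position: [511.1, 95.0, 189.1]
tcp_rot: [-0.857, 1.645, -1.647]
force: [-3.5, -5.0, 4.1]
opening: 43.0
```

```bash
python3 chk.py
```

```text
[ 6.02 -4.05  0.79] [ 0.093 -0.069 -1.316]
t 27.15 pos [511.1  95.  189.1] h -0.6137 ydir [-0.003 -0.002 -1.   ] F [-2.83 -5.51  3.9 ] T [-1.12  0.71  0.04] open 42.60183326729085
zeta -0.0088 eq 6.46
```

Request:
arm_command(series=[{"dx": -0.006, "dy": 0, "dz": 0, "spin": 0.013, "jaw": 0}, {"dx": -0.011, "dy": 0, "dz": 0.001, "spin": 0.025, "jaw": 0}, {"dx": -0.014, "dy": 0, "dz": 0.001, "spin": 0.032, "jaw": 0}, {"dx": -0.014, "dy": 0, "dz": 0.001, "spin": 0.032, "jaw": 0}, {"dx": -0.014, "dy": 0, "dz": 0.001, "spin": 0.032, "jaw": 0}, {"dx": -0.014, "dy": 0, "dz": 0.001, "spin": 0.032, "jaw": 0}, {"dx": -0.014, "dy": 0, "dz": 0.001, "spin": 0.032, "jaw": 0}, {"dx": -0.014, "dy": 0, "dz": 0.001, "spin": 0.032, "jaw": 0}])

```text
time_s: 27.95
position: [514.5, 99.1, 189.0]
tcp_rot: [-0.824, 1.68, -1.683]
force: [-5.2, -8.7, 6.7]
opening: 43.1
```

```bash
python3 chk.py
```

```text
[ 9.07 -5.74  0.61] [ 0.153 -0.075 -1.961]
t 28.25 pos [514.5  99.1 189. ] h -0.6647 ydir [-0.005 -0.004 -1.   ] F [-5.41 -7.87  5.11] T [-1.66  1.09  0.1 ] open 42.66015206100825
zeta -0.0069 eq 9.56
```

Request:
arm_command(series=[{"dx": -0.006, "dy": 0, "dz": 0, "spin": 0.013, "jaw": 0}, {"dx": -0.011, "dy": 0, "dz": 0.001, "spin": 0.025, "jaw": 0}, {"dx": -0.014, "dy": 0, "dz": 0.001, "spin": 0.032, "jaw": 0}, {"dx": -0.014, "dy": 0, "dz": 0.001, "spin": 0.032, "jaw": 0}, {"dx": -0.014, "dy": 0, "dz": 0.001, "spin": 0.032, "jaw": 0}, {"dx": -0.014, "dy": 0, "dz": 0.001, "spin": 0.032, "jaw": 0}, {"dx": -0.014, "dy": 0, "dz": 0.001, "spin": 0.032, "jaw": 0}, {"dx": -0.014, "dy": 0, "dz": 0.001, "spin": 0.032, "jaw": 0}])

```text
time_s: 29.05
position: [518.1, 103.2, 188.8]
tcp_rot: [-0.79, 1.714, -1.718]
force: [-6.4, -9.9, 8.0]
opening: 42.5
```

```bash
python3 chk.py
```

```text
[11.53 -7.3   1.54] [ 0.22  -0.123 -2.492]
t 29.35 pos [518.2 103.2 188.8] h -0.7156 ydir [-0.007 -0.005 -1.   ] F [ -6.05 -10.15   7.88] T [-2.07  1.45  0.08] open 42.81345079041081
zeta -0.0078 eq 12.31
```

The same torque returns at the same handle angle, so the load was held and the swing-back was elastic. Releasing for good.

Request:
arm_command(series=[{"dx": 0.006, "dy": 0, "dz": 0, "spin": 0, "jaw": 0}, {"dx": 0.012, "dy": 0, "dz": 0, "spin": 0, "jaw": 0}, {"dx": 0.019, "dy": 0, "dz": 0, "spin": 0, "jaw": -0.4}, {"dx": 0.03, "dy": 0, "dz": 0, "spin": 0, "jaw": -0.4}, {"dx": 0.034, "dy": -0.06, "dz": 0, "spin": 0, "jaw": -0.4}, {"dx": 0.034, "dy": -0.14, "dz": 0, "spin": 0, "jaw": -0.4}, {"dx": 0.034, "dy": -0.22, "dz": 0, "spin": 0, "jaw": -0.4}, {"dx": 0.034, "dy": -0.28, "dz": 0, "spin": 0, "jaw": -0.4}])

```text
time_s: 30.15
position: [511.1, 95.8, 331.7]
tcp_rot: [-0.78, 1.71, -1.709]
force: [0.2, 0.2, -0.8]
opening: 59.7
```

Request:
arm_command(series=[{"dx": 0, "dy": -0.02, "dz": -0.05, "spin": 0, "jaw": -0.4}, {"dx": 0, "dy": -0.02, "dz": -0.08, "spin": 0, "jaw": -0.4}, {"dx": 0, "dy": -0.02, "dz": -0.08, "spin": 0, "jaw": -0.4}, {"dx": 0, "dy": -0.02, "dz": -0.08, "spin": 0, "jaw": -0.4}, {"dx": 0, "dy": -0.02, "dz": -0.08, "spin": 0, "jaw": -0.4}, {"dx": 0, "dy": -0.02, "dz": -0.08, "spin": 0, "jaw": -0.4}, {"dx": 0, "dy": -0.02, "dz": -0.08, "spin": 0, "jaw": -0.4}, {"dx": 0, "dy": -0.02, "dz": -0.08, "spin": 0, "jaw": -0.4}])

```text
time_s: 30.95
position: [480.1, 120.4, 338.9]
tcp_rot: [-0.784, 1.712, -1.712]
force: [0.2, 0.2, 0.2]
opening: 59.7
```

```bash
python3 - <<'E'
from h import *
st()
a=snap('wrist')['img'];b=snap('scene')['img'][100:340,100:420]
cv2.imwrite('pics/11.png',np.hstack([cv2.resize(a,(400,300)),cv2.resize(b,(400,300))])[:,:,::-1])
E
```

```text
t 30.95 pos [480.1 120.4 338.9] h -0.7126 ydir [-0. -0. -1.] F [0.17 0.22 0.15] T [-0.05 -0.02  0.02] open 59.66339920406032
```

View pics/11.png

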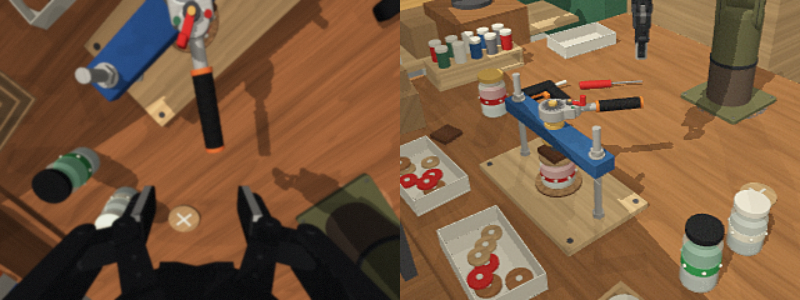

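The lever is on the green side, the gripper is clear of everything, and the bystander objects are where they were.

```bash
python3 -c "
from station import *
print(hand_in())"
```

```text
the job is handed in; nothing more can be done
None
```

The job is handed in: the lever is on tighten and the screw bears on the block at about 13 N. I flipped the red lever until the push reached about 4.5 N at its stop. Then I worked the handle in three tightening strokes with the fingers caged loosely round the grip.

- **Final load:** the raw tangential force was 11.9 N. Corrected for contact about 9 mm outboard of the grip's middle, that is about 13 N at mid-grip.
- **After letting go:** the handle sprang back about 0.2 rad, so I checked whether the load had been lost. Re-engaging gently, the force climbed back to 12.3 N at nearly the same angle, so the load was held and I did not tighten further. I inferred this from force and angle; I did not measure the clamp load directly.
- **Last picture:** it shows the lever on the green (tighten) side, the gripper clear of everything, and the jars and glue gun apparently unmoved. The tool force read near zero. The clock stood at about 31 s.

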